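# Hold the spore incubator's lid at the viewing mark

## Task

The spore tests are done and the vials are to be read. Turn the incubator's temperature knob down to standby, its pointer at the one long tick of the scale, and let go; only then lift the spring-closed lid by its black front tab until the long tick on its curved stay meets the upper edge of the stay's guide (35 degrees open), never past the stay's last tick, so that the block keeps warm. Finish still holding the lid steady there by the tab, and leave the things around the incubator where they are.

Things in the scene. Friction and masses are not known exactly. Their poses are not given: they have to be found in the camera images.
- incubator: spore-test incubator, white bench unit, fixed, 170 mm deep (x, front to back), 210 wide (y, to its left), 100 high; placed anew each time. Origin: centre of its underside. Left part: lid bay, upright vials in a metal block under the lid. Right 75 mm: control deck level with the closed lid (z = 100 mm). At yaw 0 its front faces the robot
- lid: flat grey lid, 157 x 128 x 12 mm, 0.25 kg, hinged at its rear edge; origin on the hinge axis. Black tab at the front middle: 18 mm wide, 12 thick, flat sides, its free 35 mm overhang the case's front, free below. On the lid's left edge hangs a curved steel stay through a dark guide on the case's left wall; its ticks mark 15, 25, 35 (long), 45, 55 degrees open at the guide's upper edge
- lid_hinge (a joint): opening of the lid in rad: 0 closed, grows as the front rises, end stop 1.2. Long tick (35 degrees) 0.611, last tick (55 degrees) 0.960. A spring and its weight always pull it shut: lifting at the tab takes about 3.5 N at first, 5 N at 35 degrees; it falls shut when let go
- tab_grip (a point): grip point in the middle of the tab (moves with the lid), 190 mm from the hinge axis; lid shut: at (-110, 38.5, 94) mm in the incubator's frame, 25 mm in front of the case. Grip across its 18 mm width, fingers closing along the incubator's y; it may turn between the pads as it rises
- hinge_axis (a point): fixed point on the lid's hinge axis straight behind the tab, at (80, 38.5, 92.5) mm in the incubator's frame; the axis runs along the incubator's y
- temp_knob (a joint): angle of the temperature knob in rad, clockwise from above: 0 at the first tick (pointer 135 degrees counter-clockwise from the incubator's x), 4.71 at the last; ten ticks, 30 degrees apart. The long standby tick is the third, 1.047 (pointer 75 degrees from x, nearly straight left). Starts at 1.75 to 2.45, so down is counter-clockwise. Stiff (0.03 N m), stays where left
- knob_grip (a point): point on the knob's upright axis, 26.5 mm above the deck, at (-30, -66, 126.5) mm in the incubator's frame. Black bar knob: bar 34 mm long, 11 wide, its top 28 mm above the deck, on a round skirt of radius 16.5 mm whose top is 5.5 mm above the deck; a white line on the bar runs from the middle to its pointer end
- standby_tick (a point): the long standby tick on the dial plate, 30 mm from the knob's axis, on the deck
- bur_box: blue bur box with a clear lid, 66 x 80 x 30 mm, loose, left of the incubator; leave it. Origin: centre of its underside
- plaster_model: plaster jaw model, 48 x 60 x 29 mm, loose, beside or in front of the incubator; leave it. Origin: centre of its underside
- dappen_2: small faceted dish, 37 x 37 x 26 mm, loose, beside or in front of the incubator; leave it. Origin: centre of its underside
- impression_tray_1: metal impression tray, 70 x 55 x 14 mm, loose, beside or in front of the incubator; leave it. Origin: centre of its underside
- spore_test: loose spore-test vial, 48 x 10 x 10 mm, lying in front of the incubator; leave it. Origin: centre of its underside
- marker_black: marker pen, 138 x 12 x 13 mm, lying in front of the incubator; leave it. Origin: centre of its underside

How it is judged (in metres and radians):
On the way, in this order (a step that is already met when the one before it is completed fails the run):
1. the knob's pointer stands at the long standby tick and the knob has been let go (value of joint temp_knob between 0.917 and 1.177 rad and distance between the grasp point and knob_grip above 0.05 m), for 0.2 s.
2. the lid is held by the fingers at the long tick of its stay (value of joint lid_hinge between 0.541 and 0.681 rad and contact force between the fingers and lid above 1 N), for 0.5 s.
At the end, for the whole second after the job is handed in: The fingers hold the lid steady by its tab (TCP within 45 mm of the grip point, contact over 1 N, below 0.05 rad/s) at its stay's long tick, 0.611 rad within 0.07 (35 degrees within 4), and the knob points to the long standby tick, 1.047 rad within 0.13 (all of step 2 and value of joint temp_knob between 0.917 and 1.177 rad and velocity of joint lid_hinge between -0.05 and 0.05 rad/s and distance between the grasp point and tab_grip below 0.045 m); the arm keeps its last pose, push and grip.
It fails at once if the lid is lifted while the knob is not at standby (value of joint lid_hinge above 0.12 rad and (value of joint temp_knob below 0.917 rad or value of joint temp_knob above 1.177 rad)).
It fails at once if the lid swings past the last tick of its stay (value of joint lid_hinge above 0.96 rad).
It fails at once if a bystander is pushed out of its place by more than 20 mm (distance of any of bur_box, plaster_model, dappen_2, impression_tray_1, spore_test, marker_black from where it was at the start of the episode above 0.02 m).
It also fails if it takes over 51 s, if anything falls off the work surface, if the arm or the gripper's body presses on something with over 40 N, if the wrist force passes 120 N, or if a joint passes its speed limit or range.

## Robot

A 6-joint arm with a two-finger parallel gripper is mounted at the origin on a cart in front of the work surface, level with it; the furniture and walls round the work are solid. World frame = base frame: x ahead of the robot, y to its left, z up, the work surface at z = 0. Lengths are in m, angles in degrees, forces in N, time in s.
With the tool pointing down it reaches from about 0.35 to 0.775 m from the base axis. Payload 7.3 kg.
Tool frame: the origin (TCP) lies between the finger pads, 19 mm behind the fingertips; this is the grasp point; z points along the fingers, y is the line along which they close (so a half turn about z gives the same grasp; the last joint's range is limited). The gripper opens to 92 mm and grips with 3 to 60 N. Pads are 19 mm wide; open, the fingers measure 130 mm over their backs; the gripper's body (75 mm by 190 mm) begins 47 mm behind the grasp point.
Start: joints at [58.213, 19.595, 87.324, -0, 73.075, -8.365], TCP at [0.209, 0.482, 0.246] pointing down, gripper open.
Joint ranges: [-145.02, 145.02], [-44.19, 115.74], [2.07, 154.8], [-57.11, 237.11], [16.16, 152.29], [-177.93, 177.93]. Speed limits (degrees/s): [147.25, 147.25, 180, 180, 180, 180].

## Interface

Orientations are given as a 3x3 rotation matrix whose columns are the frame's x, y, z axes.
In Python, from plant import * gives the robot as it stands.
- The arm moves only by the shell command python3 -m pendant FILE [FORCE], which reads ROWS from the file FILE. ROWS is a JSON object with one list for each field, all of the same length, 1 to 10, a row being the entries at one place: finger_gap (the opening from 0.0 (shut) to 1.0 (fully open)), x, y, z (the shift in shares of 0.4 m (1.0 is 0.4 m)), yaw (a turn about the tool's z in a scale on which 1.0 is pi rad); each row is the pose to reach, as a shift and turn from the pose commanded when the command began, along the tool's axes at that moment; what a row does not reach only later rows make up. A row lasts 1/10 s, in which the tool goes at most 0.05 m and 8.59 degrees, less where a joint would pass 70% of its speed; a pose out of reach is approached as far as the arm can. The fingers move at their own pace and stop on an object; FORCE is the grip in N (left out, the last holds). Time passes only in rows, so rows that do not move let the fingers close. It prints the time, the measured TCP pose, the force, the opening and the grip force at its end. No shift or turn number may pass 1 either way. Input that does not fit is refused with a message, and nothing moves.
- sense(): the state, without advancing time (a new reading comes with each control period).
- get_image(name): name is "scene" or "top" or "wrist"; returns a dict with "img" (480x640x3 uint8, blue, green, red), "vfov" (degrees; the focal length in pixels is half the picture's height over the tangent of half this angle, whatever the lens; pixels are square), "cx", "cy" (the principal point, pixels), "R" (3x3) and "t" (3): a world point X has camera coordinates R X + t; the wrist camera has in their place "T_tool_cam" (4x4, takes a point from camera to tool coordinates, whose origin is the TCP and whose axes are the flange's). Camera axes: x right, y down, z forward; pixel columns grow to the right and rows downward; lengths in m; the calibration is good to about 2 mm. A picture is of the moment at which its call begins: read the wrist's pose just before it. There is no depth.
- close_job(): hands the job in; it is judged then, once.
The state is a dict: "time": time; "q": joint angles; "joint_vel": joint speeds; "tau": joint torques, N m; "ee_pos": TCP position; "eef_rot": TCP orientation; "force": force on the tool from outside, world axes, zero at the start; "moment": the same for the moment, N m; "width": opening from 0.0 (shut) to 1.0 (fully open); "grasp_force": force on a finger pad.
Only numpy, scipy, OpenCV 4.12 (cv2) and the standard library are available. Lean on these libraries where they do the work, as an engineer would, in place of code of your own. Each camera call takes 0.05 s, during which the arm holds its last target. There are 200 camera calls.

## Working session

There is one attempt and no reset: what is moved stays moved. The work goes in short steps, Python scripts to look and compute and a shell command to move; the robot and the scene stay as the last step left them, time stands still between calls to the robot, and variables do not carry over. Pictures are saved under pics/ and viewed, at most 10 in all, crops included, and the job is handed in when it is done.

```bash
mkdir -p pics; ls; python3 - <<'E'
from plant import *
import cv2,numpy as np
for n in ["scene","top"]:
    d=get_image(n); cv2.imwrite(f"pics/{n}0.png",d["img"]); np.savez(n+"0.npz",**d)
    print(n,d["vfov"],d["cx"],d["cy"],np.array(d["R"]).round(3).tolist(),d["t"])
s=sense();print(s["time"],s["ee_pos"],np.round(s["eef_rot"],3))
E
```

```text
pics
scene 52.12548410751936 314.90775036972747 244.35354588630773 [[0.847, -0.532, -0.011], [-0.406, -0.633, -0.659], [0.344, 0.563, -0.752]] [-0.53360964  0.19924715  0.80500789]
top 42.973935294234636 306.93994872367807 227.94039473846897 [[-0.004, -1.0, -0.027], [-0.998, 0.006, -0.058], [0.058, 0.027, -0.998]] [-0.10115414  0.52129659  0.94856828]
0.1 [0.20850998 0.48144443 0.24491422] [[-0.918  0.398 -0.001]
 [ 0.398  0.918 -0.001]
 [ 0.    -0.001 -1.   ]]
```

View pics/scene0.png

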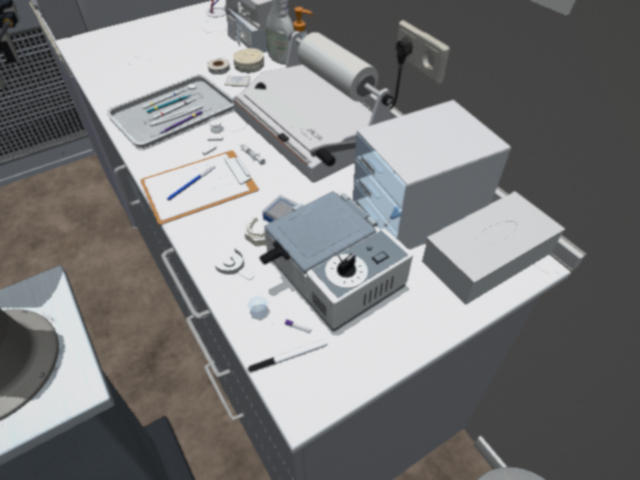

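View pics/top0.png

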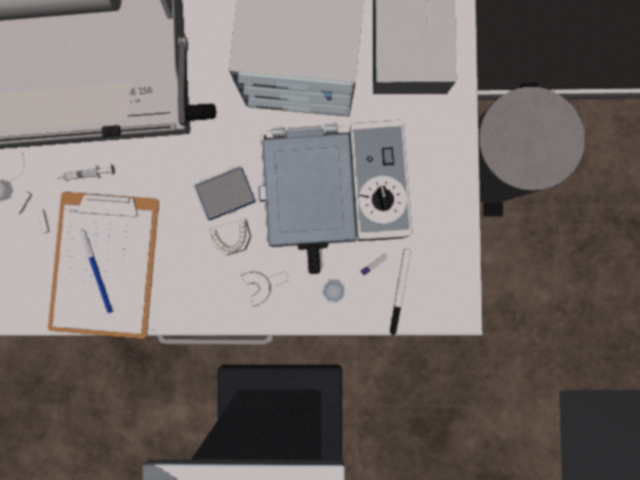

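The incubator is at about (335,185) in the top view, with the knob at (383,200) and the tab at (314,258). The dish is near (333,290), the tray near (258,288), and the pen is to the right. Next I'll measure by ray casting.

```bash
cat > h.py <<'E'
import numpy as np,cv2
def ray(d,u,v,z):
    f=240/np.tan(np.radians(float(d["vfov"]))/2);R=np.array(d["R"]);t=np.array(d["t"])
    c=-R.T@t; w=R.T@np.array([(u-float(d["cx"]))/f,(v-float(d["cy"]))/f,1.])
    return c+w*(z-c[2])/w[2]
def proj(d,X):
    f=240/np.tan(np.radians(float(d["vfov"]))/2);p=np.array(d["R"])@X+np.array(d["t"])
    return p[:2]/p[2]*f+[float(d["cx"]),float(d["cy"])]
E
python3 - <<'E'
from h import *
d=np.load("top0.npz");im=d["img"];hsv=cv2.cvtColor(im,cv2.COLOR_BGR2HSV)
for p in [(310,185),(375,150),(383,178),(388,198),(314,260),(395,125)]: print(p,im[p[1],p[0]],hsv[p[1],p[0]])
m=((hsv[...,1]>35)&(hsv[...,2]<175)&(hsv[...,2]>80)&(hsv[...,0]>90)&(hsv[...,0]<125)).astype(np.uint8)
cs,_=cv2.findContours(m,cv2.RETR_EXTERNAL,cv2.CHAIN_APPROX_NONE)
for c in cs:
    if cv2.contourArea(c)>800:
        r=cv2.minAreaRect(c);b=cv2.boxPoints(r);print(cv2.contourArea(c),r);print([ray(d,*p,.1)[:2].round(4).tolist() for p in b])
def blob(x0,x1,y0,y1,mask):
    ys,xs=np.nonzero(mask[y0:y1,x0:x1]);return xs+x0,ys+y0
bl=im.max(2)<60
x,y=blob(360,408,178,222,bl);P=np.c_[x,y].astype(np.float32);print("knob",P.mean(0),cv2.minAreaRect(P),ray(d,*P.mean(0),.12))
x,y=blob(300,325,243,275,bl);P=np.c_[x,y].astype(np.float32);print("tab",P.mean(0),cv2.minAreaRect(P),ray(d,*P.mean(0),.1))
w=(im.min(2)>150).astype(np.uint8);
x,y=blob(358,407,174,226,w.astype(bool));P=np.c_[x,y].astype(np.float32);print("dial",cv2.minEnclosingCircle(P))
c=im[100:280,250:420];cv2.imwrite("pics/crop1.png",cv2.resize(im[165:280,290:420],None,fx=5,fy=5,interpolation=cv2.INTER_CUBIC))
E
```

```text
(310, 185) [141 132 127] [109  25 141]
(375, 150) [131 126 121] [105  19 131]
(383, 178) [186 186 194] [  0  11 194]
(388, 198) [23 22 25] [170  31  25]
(314, 260) [31 30 30] [120   8  31]
(395, 125) [176 177 182] [  5   8 182]
knob [382.45334 199.68333] ((382.5000305175781, 199.00001525878906), (20.50609588623047, 19.091880798339844), 45.0) [ 0.5537067 -0.2127064  0.12     ]
tab [313.07773 255.14508] ((312.0, 257.5), (29.0, 24.0), 90.0) [ 0.47668384 -0.11466823  0.1       ]
dial ((382.0, 199.5), 35.01795196533203)
```

View pics/crop1.png

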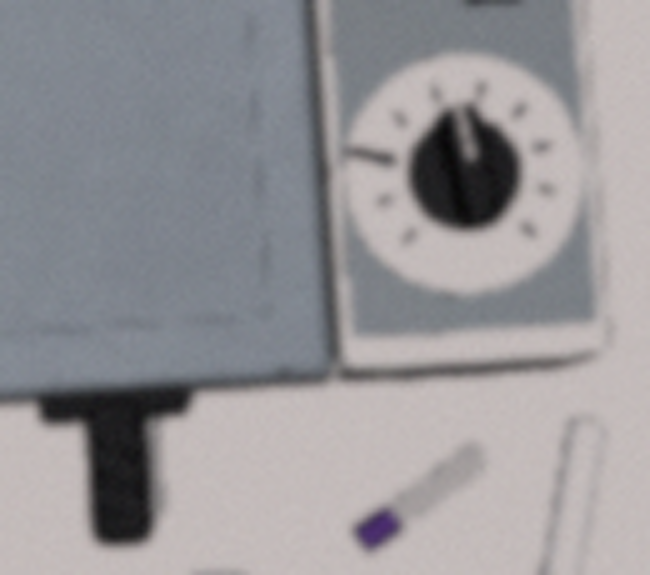

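The crop shows the pointer line running from (460,108) to (473,160). The dial centre is about (464,174), the long tick about (369,156), and the tab axis at crop u≈121, running v≈410 to 543.

```bash
python3 - <<'E'
from h import *
d=np.load("top0.npz")
g=lambda u,v,z:ray(d,290+u/5,165+v/5,z)
ang=lambda a,b:np.degrees(np.arctan2(*(b-a)[[1,0]]))
yaw=ang(g(338,375,.1),g(318,0,.1))
k=g(464,174,.1);t=g(369,156,.1);print("yaw",yaw,"knob",k,"tick ang",ang(k,t)-yaw)
print("pointer",ang(g(473,160,.128),g(460,108,.128)),"tip",ang(k,g(461,106,.128)))
tip=g(124,543,.1);print("tabtip",tip, g(121,410,.1))
Rz=lambda a:np.array([[np.cos(a),-np.sin(a)],[np.sin(a),np.cos(a)]])
R=Rz(np.radians(yaw));o=k[:2]-R@[-.03,-.066]
print("origin",o,"tab pred",o+R@[-.11,.0385],"tip pred",o+R@[-.1275,.0385])
E
```

```text
yaw 2.5308493150709173 knob [ 0.55561375 -0.21515412  0.1       ] tick ang 76.25363546456043
pointer 13.285884337451817 tip 11.80609838268073
tabtip [ 0.45030756 -0.11700532  0.1       ] [ 0.48834245 -0.11633288  0.1       ]
origin [ 0.5826701  -0.14789378] tab pred [ 0.47107734 -0.11428863] tip pred [ 0.45359441 -0.11506138]
```

The manual's scale: shifts go in shares of 0.4 m and turns go in shares of pi rad. Converting my numbers, -0.3 m / 0.4 = -0.75, -0.25 m / 0.4 = -0.625, 70 degrees / 180 = 0.3889.

```bash
echo '{"finger_gap": [0.6, 0.6, 0.6, 0.6, 0.6, 0.6, 0.6, 0.6, 0.6, 0.6], "x": [-0.75, -0.75, -0.75, -0.75, -0.75, -0.75, -0.75, -0.75, -0.75, -0.75], "y": [-0.625, -0.625, -0.625, -0.625, -0.625, -0.625, -0.625, -0.625, -0.625, -0.625], "z": [0, 0, 0, 0, 0, 0, 0, 0, 0, 0], "yaw": [0.3889, 0.3889, 0.3889, 0.3889, 0.3889, 0.3889, 0.3889, 0.3889, 0.3889, 0.3889]}' > next.json && python3 -m pendant next.json 10; cat > pose.py <<'E'
import sys
from plant import *
import numpy as np
s=sense();R=np.array(s["eef_rot"]);p=np.array(s["ee_pos"])
print(s["time"],p.round(4),"yaw",np.degrees(np.arctan2(R[1,1],R[0,1])).round(2),"tilt",R[2].round(3),"q6",np.round(s["q"],1),"F",np.round(s["force"],1),s["width"],s["grasp_force"])
if len(sys.argv)>3: print("tool delta",(R.T@(np.array([float(a) for a in sys.argv[1:4]])-p)).round(4))
E
python3 pose.py .5556 -.2145 .245
```

```text
time: 1.1
ee_pos: [0.3846, 0.1324, 0.2452]
eef_rot: [[0.062, 0.998, -0.001], [0.998, -0.062, 0.0], [0.0, -0.001, -1.0]]
force: [-0.9, 0.4, 0.2]
width: 0.6
grasp_force: 0.0
1.1 [0.3846 0.1324 0.2452] yaw -3.55 tilt [ 0.    -0.001 -1.   ] q6 [  8.2   7.1 104.1   0.   68.8  11.7] F [-0.9  0.4  0.2] 0.6003092307800343 0.0
tool delta [-0.3357  0.1922 -0.    ]
```

To row units: -0.336 m / 0.4 = -0.84, 0.192 m / 0.4 = 0.48, 74 degrees / 180 = 0.4111.

```bash
echo '{"finger_gap": [0.6, 0.6, 0.6, 0.6, 0.6, 0.6, 0.6, 0.6, 0.6, 0.6], "x": [-0.84, -0.84, -0.84, -0.84, -0.84, -0.84, -0.84, -0.84, -0.84, -0.84], "y": [0.48, 0.48, 0.48, 0.48, 0.48, 0.48, 0.48, 0.48, 0.48, 0.48], "z": [0, 0, 0, 0, 0, 0, 0, 0, 0, 0], "yaw": [0.4111, 0.4111, 0.4111, 0.4111, 0.4111, 0.4111, 0.4111, 0.4111, 0.4111, 0.4111]}' > next.json && python3 -m pendant next.json >/dev/null; python3 pose.py .5556 -.2145 .1265
python3 - <<'E'
from plant import *
import cv2,numpy as np
s=sense();d=get_image("wrist");np.savez("w1.npz",ee=s["ee_pos"],rot=s["eef_rot"],**d);cv2.imwrite("pics/w1.png",d["img"]);print(d["vfov"],d["T_tool_cam"])
E
```

```text
2.1 [ 0.5566 -0.2126  0.2444] yaw -77.33 tilt [-0.001 -0.002 -1.   ] q6 [-28.3  27.2  75.5   0.   77.3  49. ] F [-0.2  0.7  0.1] 0.5983316616326185 0.0
tool delta [-0.0013  0.0018  0.1179]
58.29460923628106 [[-5.22241544e-04 -9.60695414e-01 -2.77604124e-01  7.41905082e-02]
 [ 9.99999828e-01 -4.27877265e-04 -4.00504600e-04  2.04005839e-05]
 [ 2.65982440e-04 -2.77604285e-01  9.60695472e-01 -1.39457453e-01]
 [ 0.00000000e+00  0.00000000e+00  0.00000000e+00  1.00000000e+00]]
```

View pics/w1.png

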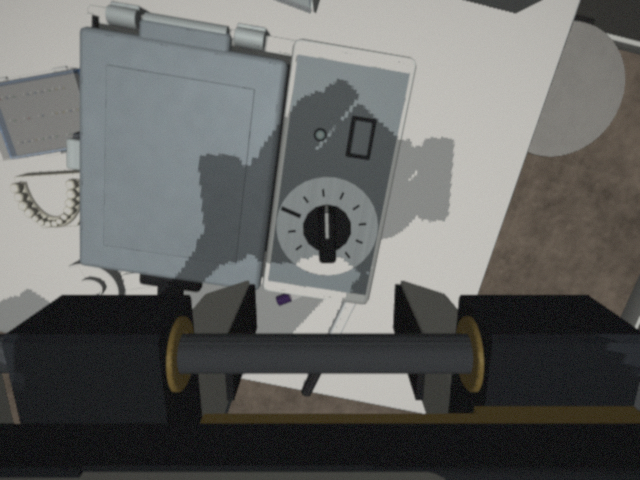

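The wrist view shows the dial centred at about (328,226), the pointer line from (326,207) to (327,237), and the long tick at about (291,211). The bar is nearly parallel to the tool's x axis.

```bash
cat >> h.py <<'E'
def wcam(f):
    d=dict(np.load(f));T=d["T_tool_cam"];Rw=d["rot"]@T[:3,:3];c=d["ee"]+d["rot"]@T[:3,3]
    d["R"]=Rw.T;d["t"]=-Rw.T@c;return d
E
python3 - <<'E'
from h import *
d=wcam("w1.npz");im=d["img"]
hsv=cv2.cvtColor(im,cv2.COLOR_BGR2HSV)
sub=im[170:283,270:385]
m=np.zeros(im.shape[:2],np.uint8);m[180:272,285:370]=(im[180:272,285:370].max(2)<55)
n,l,st,ce=cv2.connectedComponentsWithStats(m);i=1+st[1:,4].argmax();print("black",st[i],ce[i])
ang=lambda a,b:np.degrees(np.arctan2(*(b-a)[[1,0]]))
k=ray(d,328,226.5,.1);print("knob",k,"bar mid",ray(d,*ce[i],.12))
print("pointer",ang(ray(d,327,237,.128),ray(d,326,207,.128)))
a=ang(ray(d,299,215,.1),ray(d,284,208,.1));print("tick dir",a,"tick pos",ang(k,ray(d,291,211,.1)))
print("yaw seam",ang(ray(d,263,289,.1),ray(d,297,42,.1)), ang(ray(d,367,300,.1),ray(d,414,58,.1)))
# silhouette of knob: pointer tip & far tip
for v in (203,204,205,206,207): print(v,im[v,322:334].max(1))
print([ (v,im[v,327].max()) for v in range(254,268)])
E
```

```text
black [ 304  206   46   56 1675] [326.65850746 231.11641791]
knob [ 0.55588006 -0.21480794  0.1       ] bar mid [ 0.55789869 -0.21336143  0.12      ]
pointer 14.560507427718111
tick dir 76.8860433863992 tick pos 79.25249424006034
yaw seam 3.1359895629432133 4.05421151305738
203 [129 129 127 126 121 122 126 125 130 130 132 133]
204 [114 109 105 103  99 100 101 104 107 117 120 127]
205 [ 78  70  69  73  77  72  64  65  70  82  92 100]
206 [37 39 42 65 75 67 46 32 35 41 50 55]
207 [25 18 41 67 78 67 42 25 16 30 27 21]
[(254, np.uint8(31)), (255, np.uint8(29)), (256, np.uint8(30)), (257, np.uint8(23)), (258, np.uint8(30)), (259, np.uint8(28)), (260, np.uint8(24)), (261, np.uint8(34)), (262, np.uint8(78)), (263, np.uint8(141)), (264, np.uint8(186)), (265, np.uint8(193)), (266, np.uint8(193)), (267, np.uint8(194))]
```

To row units: 0.116 m / 0.4 = 0.29, 0.1 m / 0.4 = 0.25.

```bash
echo '{"finger_gap": [0.6, 0.6, 0.6, 0.6, 0.6], "x": [-0.0025, -0.0025, -0.0025, -0.0025, -0.0025], "y": [0.005, 0.005, 0.005, 0.005, 0.005], "z": [0.1, 0.2, 0.25, 0.29, 0.29], "yaw": [0, 0, 0, 0, 0]}' > next.json && python3 -m pendant next.json 15 >/dev/null; python3 pose.py .556 -.2148 .1285;  echo '{"finger_gap": [0.0, 0.0, 0.0, 0.0, 0.0, 0.0], "x": [0, 0, 0, 0, 0, 0], "y": [0, 0, 0, 0, 0, 0], "z": [0, 0, 0, 0, 0, 0], "yaw": [0, 0, 0, 0, 0, 0]}' > next.json && python3 -m pendant next.json 15 >/dev/null; python3 pose.py .556 -.2148 .1285
```

```text
2.65 [ 0.5545 -0.2133  0.1274] yaw -77.12 tilt [-0.004 -0.004 -1.   ] q6 [-28.4  33.2  84.8   0.   62.2  48.7] F [-0.3  0.4  0.7] 0.5977272597375288 0.0
tool delta [ 0.0011  0.0018 -0.0011]
3.25 [ 0.5555 -0.2149  0.1297] yaw -77.44 tilt [ 0.    -0.002 -1.   ] q6 [-28.6  33.1  84.6   0.1  62.3  48.8] F [-1.9 15.3  9. ] 0.12786514991272888 7.724653780460358
tool delta [ 0.0005 -0.      0.0012]
```

To row units: 0.0015 m / 0.4 = 0.0038, 0.001 m / 0.4 = 0.0025, -66 degrees / 180 = -0.3667.

```bash
echo '{"finger_gap": [0.0, 0.0, 0.0, 0.0, 0.0, 0.0, 0.0, 0.0, 0.0, 0.0], "x": [0, 0, 0, 0, 0, 0, 0, 0, 0, 0], "y": [0.0025, 0.0038, 0.0038, 0.0038, 0.0038, 0.0038, 0.0038, 0.0038, 0.0038, 0.0038], "z": [0, 0, 0, 0, 0, 0, 0, 0, 0, 0], "yaw": [-0.0333, -0.0778, -0.1222, -0.1667, -0.2111, -0.2556, -0.3, -0.3444, -0.3667, -0.3667]}' > next.json && python3 -m pendant next.json 20 >/dev/null; python3 pose.py;  echo '{"finger_gap": [0.0, 0.0, 0.0], "x": [0, 0, 0], "y": [0, 0, 0], "z": [0, 0, 0], "yaw": [0, 0, 0]}' > next.json && python3 -m pendant next.json >/dev/null; python3 pose.py .556 -.2148 .1285
```

```text
4.25 [ 0.5562 -0.2152  0.1298] yaw -11.29 tilt [ 0.003 -0.001 -1.   ] q6 [-28.6  33.2  84.5   0.2  62.4 -17.4] F [1.1 8.6 3.5] 0.11825537251823967 19.997629523277283
4.55 [ 0.5562 -0.2152  0.1298] yaw -11.4 tilt [ 0.003 -0.001 -1.   ] q6 [-28.6  33.2  84.5   0.2  62.4 -17.3] F [1.1 8.4 4.2] 0.12001355730579098 19.9984610080719
tool delta [ 0.0004 -0.0002  0.0013]
```

To row units: -0.115 m / 0.4 = -0.2875, -0.08 m / 0.4 = -0.2.

```bash
echo '{"finger_gap": [0.5, 0.5, 0.5, 0.5, 0.5, 0.5, 0.5, 0.5], "x": [0, 0, 0, 0, 0, 0, 0, 0], "y": [0, 0, 0, 0, 0, 0, 0, 0], "z": [0, 0, 0, -0.1, -0.2, -0.2875, -0.2875, -0.2875], "yaw": [0, 0, 0, 0, 0, 0, 0, 0]}' > next.json && python3 -m pendant next.json >/dev/null; python3 pose.py
python3 - <<'E'
from plant import *
import cv2,numpy as np
s=sense();d=get_image("wrist");np.savez("w2.npz",ee=s["ee_pos"],rot=s["eef_rot"],**d);cv2.imwrite("pics/w2.png",d["img"])
E
```

```text
5.35 [ 0.556  -0.2177  0.245 ] yaw -11.44 tilt [-0.001  0.001 -1.   ] q6 [-28.7  27.2  75.5  -0.   77.2 -17.3] F [-0.2 -0.1 -1. ] 0.4991460835065273 0.0
```

View pics/w2.png

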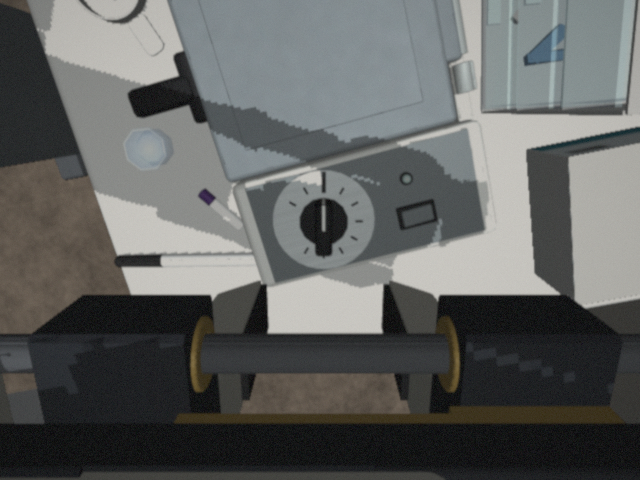

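The pointer line at u≈324 lines up with the long tick at u≈323.5, so the knob is at standby. The tab shaft runs from about (131,105) to (188,87). Next I'll locate it.

```bash
python3 - <<'E'
from h import *
d=wcam("w2.npz");im=d["img"];z=.1
m=np.zeros(im.shape[:2],np.uint8);m[70:125,120:178]=(im[70:125,120:178].max(2)<50)
n,l,st,ce=cv2.connectedComponentsWithStats(m);i=1+st[1:,4].argmax();print(st[i],ce[i])
ys,xs=np.nonzero(l==i);W=np.array([ray(d,x,y,z)[:2] for x,y in zip(xs,ys)],np.float32)*1000
ys2=np.nonzero(l==i);r=cv2.minAreaRect(W);print(r)
print("tip center",ray(d,132,105,z),"deck front corners",ray(d,236,187,z),ray(d,269,284,z))
k=ray(d,323.5,220,.1);print("knob",k)
yaw=np.radians(3.4);R=np.array([[np.cos(yaw),-np.sin(yaw)],[np.sin(yaw),np.cos(yaw)]])
o=np.array([.556,-.2148])-R@[-.03,-.066];print("grip pred",o+R@[-.11,.0385],o+R@[-.085,.0385],"hinge",o+R@[.08,.0385])
E
```

```text
[ 129   78   49   39 1336] [154.7260479   97.87125749]
((468.1631164550781, -115.44933319091797), (33.364166259765625, 16.681081771850586), 3.004589796066284)
tip center [ 0.45183295 -0.11633908  0.1       ] deck front corners [ 0.50294991 -0.18001918  0.1       ] [ 0.50823066 -0.25197629  0.1       ]
knob [ 0.55553748 -0.21378741  0.1       ]
grip pred [ 0.4699433  -0.11522845] [ 0.49489929 -0.11374579] hinge [ 0.65960887 -0.10396024]
```

```bash
python3 pose.py .468 -.1154 .245
```

```text
5.4 [ 0.5555 -0.2174  0.2437] yaw -11.44 tilt [ 0.    -0.001 -1.   ] q6 [-28.7  27.3  75.5  -0.   77.2 -17.3] F [ 0.2 -0.2 -0.3] 0.49525341726053224 0.0
tool delta [ 0.0826 -0.106  -0.0012]
```

To row units: -0.106 m / 0.4 = -0.265, 0.083 m / 0.4 = 0.2075, 75.5 degrees / 180 = 0.4194.

```bash
echo '{"finger_gap": [0.5, 0.5, 0.5, 0.5, 0.5, 0.5, 0.5, 0.5, 0.5, 0.5], "x": [0.2075, 0.2075, 0.2075, 0.2075, 0.2075, 0.2075, 0.2075, 0.2075, 0.2075, 0.2075], "y": [-0.265, -0.265, -0.265, -0.265, -0.265, -0.265, -0.265, -0.265, -0.265, -0.265], "z": [0, 0, 0, 0, 0, 0, 0, 0, 0, 0], "yaw": [0.4194, 0.4194, 0.4194, 0.4194, 0.4194, 0.4194, 0.4194, 0.4194, 0.4194, 0.4194]}' > next.json && python3 -m pendant next.json >/dev/null; python3 pose.py .468 -.1154 .094
```

```text
6.4 [ 0.4678 -0.1148  0.2429] yaw -86.98 tilt [-0.003 -0.001 -1.   ] q6 [-22.9  15.3  93.9   0.   70.9  64.1] F [1.1 0.4 0.1] 0.5003828404435187 0.0
tool delta [0.0006 0.0008 0.1489]
```

To row units: 0.15 m / 0.4 = 0.375, 0.13 m / 0.4 = 0.325.

```bash
echo '{"finger_gap": [0.5, 0.5, 0.5, 0.5, 0.5], "x": [0, 0, 0, 0, 0], "y": [0.0025, 0.0025, 0.0025, 0.0025, 0.0025], "z": [0.125, 0.25, 0.325, 0.375, 0.375], "yaw": [0, 0, 0, 0, 0]}' > next.json && python3 -m pendant next.json 25 >/dev/null; python3 pose.py .468 -.1154 .094;  echo '{"finger_gap": [0.0, 0.0, 0.0, 0.0, 0.0, 0.0], "x": [0, 0, 0, 0, 0, 0], "y": [0, 0, 0, 0, 0, 0], "z": [0, 0, 0, 0, 0, 0], "yaw": [0, 0, 0, 0, 0, 0]}' > next.json && python3 -m pendant next.json 25 >/dev/null; python3 pose.py .468 -.1154 .094
```

```text
6.9 [ 0.4662 -0.1151  0.0912] yaw -86.76 tilt [-0.007 -0.003 -1.   ] q6 [-23.   26.2 105.4   0.   48.9  63.7] F [-0.2 -0.   0.3] 0.5021142710435542 0.0
tool delta [ 0.0018  0.0004 -0.0028]
7.5 [ 0.469  -0.1149  0.0953] yaw -86.92 tilt [ 0.002 -0.001 -1.   ] q6 [-22.9  25.8 105.2   0.2  49.   63.9] F [1.2 6.4 3.2] 0.1966820164798652 24.964366257190704
tool delta [-0.001   0.0005  0.0013]
```

To row units: -0.059 m / 0.4 = -0.1475, 0.001 m / 0.4 = 0.0025.

```bash
echo '{"finger_gap": [0.0, 0.0, 0.0, 0.0, 0.0, 0.0, 0.0, 0.0, 0.0, 0.0], "x": [0, 0.001, 0.0025, 0.004, 0.0063, 0.009, 0.0125, 0.0158, 0.0198, 0.0238], "y": [0, 0, 0, 0, 0, 0, 0, 0, 0, 0], "z": [-0.015, -0.03, -0.045, -0.06, -0.075, -0.09, -0.105, -0.12, -0.135, -0.1475], "yaw": [0, 0, 0, 0, 0, 0, 0, 0, 0, 0]}' > next.json && python3 -m pendant next.json 25 >/dev/null; python3 pose.py
```

```text
8.5 [ 0.4777 -0.1143  0.1534] yaw -86.9 tilt [-0.001 -0.002 -1.   ] q6 [-2.250e+01  2.180e+01  1.001e+02  1.000e-01  5.820e+01  6.440e+01] F [ 2.5  4.8 -7.3] 0.19327066586338432 24.99689519405365
```

```bash
python3 - <<'E'
from plant import *
import cv2,numpy as np
d=get_image("scene");im=d["img"][160:330,220:430];cv2.imwrite("pics/s2.png",cv2.resize(im,None,fx=3.5,fy=3.5,interpolation=cv2.INTER_CUBIC))
E
```

```text
(no output)
```

View pics/s2.png

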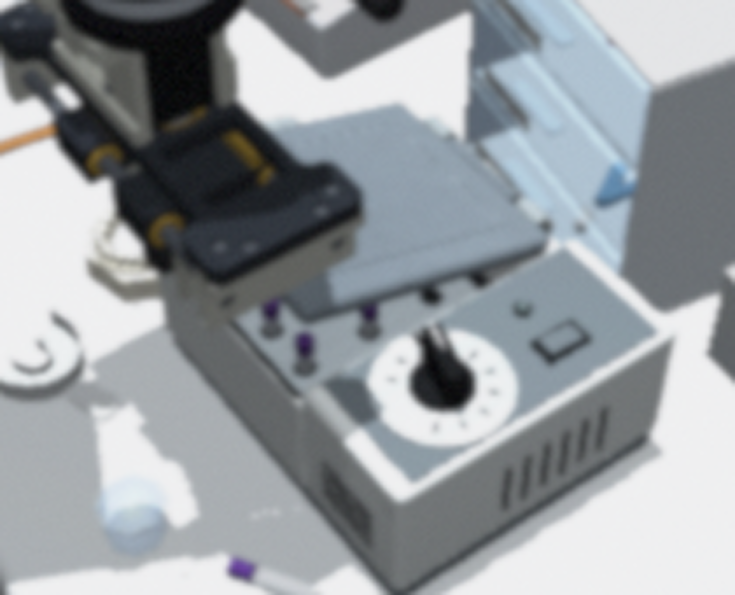

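The lid is rising with the tab held and the vials are visible. The knob still points at the long tick. I'll continue the arc to 35°.

To row units: -0.0503 m / 0.4 = -0.1258, 0.025 m / 0.4 = 0.0625.

```bash
echo '{"finger_gap": [0.0, 0.0, 0.0, 0.0, 0.0, 0.0, 0.0, 0.0, 0.0, 0.0], "x": [0.005, 0.0103, 0.0158, 0.0215, 0.0275, 0.034, 0.0405, 0.0475, 0.0548, 0.0625], "y": [0, 0, 0, 0, 0, 0, 0, 0, 0, 0], "z": [-0.0138, -0.027, -0.04, -0.053, -0.0658, -0.0783, -0.0905, -0.1025, -0.1143, -0.1258], "yaw": [0, 0, 0, 0, 0, 0, 0, 0, 0, 0]}' > next.json && python3 -m pendant next.json 25 >/dev/null; python3 pose.py; echo '{"finger_gap": [0.0, 0.0, 0.0], "x": [0, 0, 0], "y": [0, 0, 0], "z": [0, 0, 0], "yaw": [0, 0, 0]}' > next.json && python3 -m pendant next.json >/dev/null; python3 pose.py
python3 - <<'E'
from plant import *
import cv2,numpy as np
d=get_image("scene");np.savez("s3.npz",**d);im=d["img"][160:330,220:430];cv2.imwrite("pics/s3.png",cv2.resize(im,None,fx=3.5,fy=3.5,interpolation=cv2.INTER_CUBIC))
d=get_image("top");np.savez("t3.npz",**d);cv2.imwrite("pics/t3.png",cv2.resize(d["img"][110:310,180:420],None,fx=3,fy=3,interpolation=cv2.INTER_CUBIC))
s=sense();p=s["ee_pos"];print(np.degrees(np.arctan2(p[2]-.0925,.6596-p[0])))
E
```

```text
9.55 [ 0.5017 -0.1128  0.2031] yaw -86.89 tilt [-0.004 -0.003 -1.   ] q6 [-21.3  20.8  92.6   0.1  66.8  65.6] F [-0.9  5.6 -7.8] 0.19076433773233528 24.997688233852386
9.85 [ 0.5018 -0.1128  0.2031] yaw -86.89 tilt [-0.003 -0.003 -1.   ] q6 [-21.3  20.8  92.6   0.1  66.8  65.6] F [-0.4  5.3 -6.1] 0.196178080291446 24.998170137405396
35.019537174389136
```

View pics/s3.png

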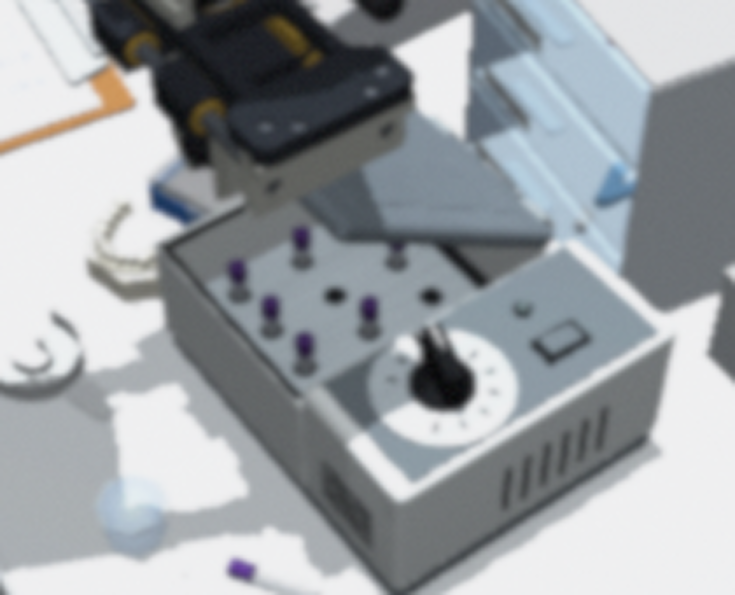

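View pics/t3.png

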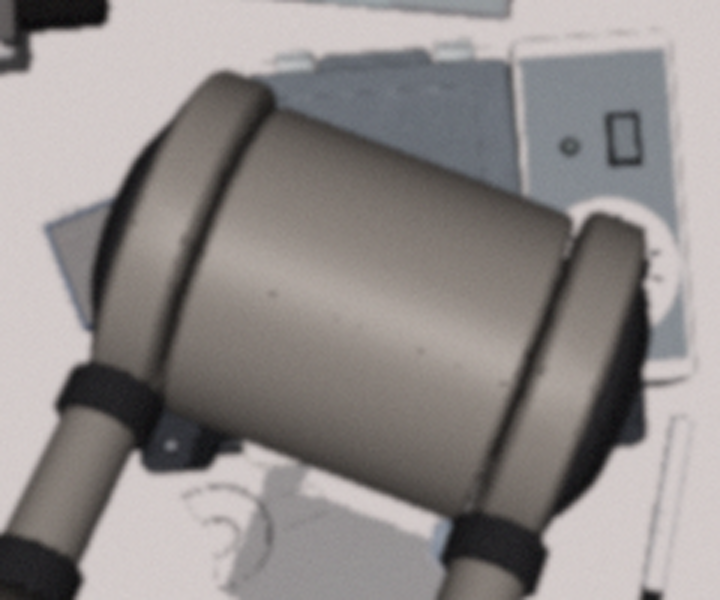

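The lid is open with the vials exposed, the knob is still at the tick and the other objects haven't moved. The stay is hidden in both views. I'll check the angle using the lid's right front lower corner, at about crop (345,238) in the scene view.

```bash
python3 - <<'E'
from h import *
d=np.load("s3.npz");y=np.radians(3.3)
hx=np.array([.6596,-.104]);c,s=np.cos(y),np.sin(y)
for a in (29,32,35,38,41):
    t=np.radians(a);o=[]
    for n in (-.0045,.0075):
        X=-.157*np.cos(t)+n*np.sin(t);Z=.0925+.157*np.sin(t)+n*np.cos(t);Y=-.064
        p=proj(d,np.array([hx[0]+c*X-s*Y,hx[1]+s*X+c*Y,Z]));o.append(((p-[220,160])*3.5).round(0).tolist())
    print(a,o)
p=proj(d,np.array([.556,-.2148,.1]));print("knob check",(p-[220,160])*3.5)
E
```

```text
29 [[336.0, 271.0], [347.0, 249.0]]
32 [[343.0, 256.0], [355.0, 234.0]]
35 [[351.0, 241.0], [364.0, 218.0]]
38 [[360.0, 225.0], [374.0, 203.0]]
41 [[369.0, 210.0], [384.0, 188.0]]
knob check [440.1217149  388.15608802]
```

```bash
python3 pose.py; python3 -c "
from plant import *
print(close_job())"
```

```text
9.95 [ 0.5018 -0.1128  0.2031] yaw -86.9 tilt [-0.003 -0.003 -1.   ] q6 [-21.3  20.8  92.6   0.1  66.8  65.6] F [-0.5  5.6 -6.9] 0.19740706822250834 24.99830335378647
the job is handed in; nothing more can be done
None
```

I turned the knob to standby and let go, then lifted the lid by its tab to about 35° and handed the job in at 9.95 s still holding it there; the stay was hidden from the cameras, so the angle comes from the arm's position and a lid corner, and no verdict was shown.

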